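# Mount the board nest on the fixture base

### The arm

A 6-joint arm with a two-finger parallel gripper is mounted at the origin on the work surface. World frame = base frame: x ahead of the robot, y to its left, z up, the work surface at z = 0. Lengths are in m, angles in degrees, forces in N, time in s.
With the tool pointing down it reaches from about 0.4 to 0.825 m from the base axis. Payload 7 kg.
Tool frame: the origin (TCP) lies on the front face of the gripper's body, between the roots of the fingers; the fingertips stand 66 mm ahead of it and the grasp point (between the pads) lies 47 mm ahead of it (nose_length is the distance from the TCP to the fingertips, in m); y points along the fingers, z is the direction in which the jaws open and shut, and the axes are right-handed (so a half turn about y gives the same grasp; the last joint's range is limited). The gripper opens to 88 mm and grips with 3 to 60 N. Pads are 19 mm wide; open, the fingers measure 130 mm over their backs; the gripper's body (78 mm by 193 mm) begins 47 mm behind the grasp point.
Start: joints at [82.626, 20.546, 0.682, 0, -70.136, -16.507], TCP at [0.273, 0.617, 0.292] pointing down, gripper open.
Joint ranges: [-176.03, 176.03], [-82.01, 121.73], [-58.28, 71.71], [-173.87, 95.51], [-174.79, -0.11], [-173.66, 173.66]. Speed limits (degrees/s): [136.94, 136.94, 172.46, 180, 180, 180].

### API

Orientations are given as [roll, pitch, yaw] about the fixed x, y, z axes, in that order (R = Rz(yaw) Ry(pitch) Rx(roll)).
In Python, from plant import get_state, capture, close_job, nose_length gives the robot as it stands.
- The arm moves only by the tool apply_moves, never from a script. Its argument "rows" is a list of rows, each a list of 2 entries, a list of its own where there are three numbers: the shift along the tool's x, y, z in m, then the turn about the tool's y in degrees. In form: [[[tx, ty, tz], yaw], ...]. A call has 1 to 20 rows; each row is the pose to reach, as a shift and turn from the pose commanded when the call began, along the tool's axes at that moment; what a row does not reach only later rows make up. A row lasts 1/8 s, in which the tool goes at most 62.5 mm and 10.7 degrees, less where a joint would pass 70% of its speed; a pose out of reach is approached as far as the arm can. A call with a gripper value outside its range is refused whole. "gripper" is the opening, from 0 (shut) to 1 (fully open), set as the call begins (left out, the last holds). The fingers move at their own pace and stop on an object; "grip_force" is the grip in N (left out, the last holds). Time passes only in rows, so rows that repeat a pose let the fingers close. It gives the time, the measured TCP pose, the force and the opening at its end, in the units of the state.
- get_state(): the state, without advancing time (a new reading comes with each control period).
- capture(name): name is "scene" or "top" or "wrist"; returns a dict with "pixels" (384x512x3 uint8, blue, green, red), "z_map" (384x512 float32, m along the optical axis (not along the pixel's ray), 0 where there is no reading), "intrinsics" (3x3 intrinsics, pixels), "rvec" (rotation vector, rad) and "tvec" (3), from world to camera coordinates, as OpenCV has them; the wrist camera has in their place "mount" (4x4, takes a point from camera to tool coordinates, whose origin is the TCP and whose axes are the tool frame's). Camera axes: x right, y down, z forward; pixel columns grow to the right and rows downward; lengths in m; the calibration is good to about 2 mm. A picture is of the moment at which its call begins: read the wrist's pose just before it.
- close_job(): hands the job in, once; it reports no verdict.
The state is a dict: "time_s": time; "joints": joint angles; "qd": joint speeds; "joint_torque": joint torques, N m; "tcp_pos": TCP position; "eef_rot": TCP orientation; "contact_force": force on the tool from outside, world axes, zero at the start; "moment": the same for the moment, N m; "gripper_width": finger opening in m.
Only numpy, scipy, OpenCV 4.12 (cv2) and the standard library are available. Lean on these libraries where they do the work, as an engineer would, in place of code of your own. Each camera call takes 0.05 s, during which the arm holds its last target.

### The job

Mount the nest that carries the green circuit board on the fixture base, ready for inspection: take it by its black grip, enter its dovetail foot, narrow end first, at the wide mouth of the tapered way, and push it firmly home until it wedges tight, then let go. Do not touch the circuit board, and leave the empty nest and the other things on the bench where they are.

Things in the scene. Friction and masses are not known exactly. Their poses are not given: they have to be found in the camera images.
- nest_grip (a point): Black plastic grip of the nest that carries the green circuit board: upright block 30 mm long (x), 20 mm wide (y, the sides to pinch), 44 mm high, standing on the nest's plate. This point is its centre line, 26 mm above the plate and 18 mm below the grip's top; the nest (0.5 to 0.7 kg) balances about here. Axes: x towards the board and the foot's narrow end (the way it goes in), z up.
- nest_foot (a point): Middle of the underside of that nest's steel dovetail foot, on which it stands; 6 mm behind and 52 mm below nest_grip, same axes. Foot: 80 mm long (40 each way along x), 14 mm high, underside 53.6 mm wide at the rear, 34 mm at the front, flanks leaning in 30 degrees from vertical (widest at the bottom).
- board: Green arc-shaped circuit board clipped on the front of that nest, part of it, not to be touched: 52 x 78 mm, parts up to 6 mm high; origin mid-underside, 66 mm ahead of nest_foot, 29 mm up. Below it the nest's aluminium plate: top 26 mm above the foot's underside, from 43 mm behind to 96 mm ahead of nest_foot, 56 mm wide around the grip and 92 mm wide in front.
- way_home (a point): Point on the floor of the tapered dovetail way where nest_foot comes to lie when the foot is home: both flanks touch and wedge there, with no other stop. Oiled steel: the foot slides easily; a push of about 15 N seats it and drives it less than 1 mm past this point; a light one can stop short where one flank rubs. Axes: x along the way from the wide mouth to the narrow end (push direction), z up.
- way_mouth (a point): Middle of the way's wide mouth, on its floor, 45 mm behind way_home; there the way is 55 mm wide at the floor, 40 mm at the top. Behind it (-x) the floor runs on level and open for 80 mm. Axes as way_home. The two dark steel rails of the way are 90 mm long, 13 mm high, undercut 30 degrees to match the foot, and narrow by 0.122 mm per side for each mm along x (7 degrees).
- fixture_base: Light grey cast base plate that carries the way, fixed to the bench: 200 (x) x 130 x 18 mm, origin at the centre of its underside; way_home lies 25 mm ahead of the origin and 18 mm up.
- spare_nest: The other nest: the same, but empty, with no circuit board. Bystander; origin in the middle of the foot's underside, axes as for the nest.
- parts_tray: Blue plastic tray of components, 95 x 150 x 30 mm, bystander; origin at the centre of its underside.
- cleaner: White bottle with a red cap, 46 mm across and 125 mm high, bystander; origin at the centre of its underside.
- tape_roll: Roll of amber tape lying flat, 72 mm across, 19 mm high, bystander; origin at the centre of its underside.
- esd_brush: Black brush, 170 mm long, lying along its x, bystander.
- tweezers: Steel tweezers with black grips, about 135 mm long, lying flat along x, bystander.
- pen: White pen with a blue cap, about 125 mm long, lying along x, bystander.
There are look-alikes about, which are no part of the job. What is shaped like the part that bears nest_grip but yellow is not meant.

How it is judged:
By the outcome, as a careful person would: the job done as asked, in the order asked, and still so for the second after the job is handed in, with the robot touching nothing.
It also fails if it takes over 48 s, if anything falls off the work surface, if the arm or the gripper's body presses on something with over 40 N, if the wrist force passes 120 N, or if a joint passes its speed limit or range.

## Working session

There is one attempt and no reset: what is moved stays moved. The work goes in short steps, Python scripts to look and compute and a tool call to move; the robot and the scene stay as the last step left them, time stands still between calls to the robot, and variables do not carry over. Pictures are saved under pics/ and viewed, and the job is handed in when it is done.

Besides the shell and the picture viewer there is one more tool, called after ">>>" as name(argument=value, ...) on one line, values as JSON. apply_moves: Moves the arm, as the interface text tells. Its arguments: {"type":"object","properties":{"rows":{"type":"array"},"gripper":{"type":"number"},"grip_force":{"type":"number"}},"required":["rows"]}

```bash
mkdir -p pics; ls
cat > h.py <<'E'
import numpy as np, cv2, pickle
from plant import get_state, capture, close_job, nose_length
from scipy.spatial.transform import Rotation as R
def save(c,fn,crop=None,s=1):
    p=c["pixels"]
    if crop: x0,y0,x1,y1=crop; p=p[y0:y1,x0:x1]
    if s!=1: p=cv2.resize(p,None,fx=s,fy=s,interpolation=cv2.INTER_CUBIC)
    cv2.imwrite(fn,p)
def T(c,st=None):
    M=np.eye(4)
    if "mount" in c:
        M[:3,:3]=R.from_euler('xyz',st["eef_rot"],degrees=True).as_matrix(); M[:3,3]=st["tcp_pos"]
        return M@c["mount"]
    r=cv2.Rodrigues(np.array(c["rvec"],float))[0]; t=np.array(c["tvec"]).ravel()
    M[:3,:3]=r.T; M[:3,3]=-r.T@t; return M
def cloud(c,st=None):
    K=c["intrinsics"]; z=c["z_map"].astype(float); v,u=np.mgrid[:z.shape[0],:z.shape[1]]
    P=np.stack([(u-K[0,2])/K[0,0]*z,(v-K[1,2])/K[1,1]*z,z],-1)
    M=T(c,st); W=P@M[:3,:3].T+M[:3,3]; W[z==0]=np.nan; return W
def ray(c,u,v,h,st=None):
    K=c["intrinsics"]; M=T(c,st); d=M[:3,:3]@np.array([(u-K[0,2])/K[0,0],(v-K[1,2])/K[1,1],1]); o=M[:3,3]
    return o+d*(h-o[2])/d[2]
E
python3 - <<'E'
from h import *
st=get_state(); print(st, nose_length if not callable(nose_length) else nose_length())
for n in ["scene","top","wrist"]:
    c=capture(n); pickle.dump((c,st),open(n+".pkl","wb")); save(c,f"pics/{n}0.png",s=1.5)
    print(n,c["intrinsics"], T(c,st))
E
```

```text
pics
{'time_s': 0.0, 'joints': array([ 8.26251105e+01,  2.05915351e+01,  6.34282239e-01, -2.02756955e-02,
       -7.01338306e+01, -1.65081441e+01]), 'qd': array([ 0.03466358, -0.00600755,  0.11212084,  0.05308514, -0.11983042,
       -0.01329752]), 'joint_torque': array([ 1.20999443e-04, -5.82718849e+01,  2.93053758e+01,  6.99712381e+00,
        7.01902361e-03, -1.49023922e-04]), 'tcp_pos': array([0.27313723, 0.61686743, 0.29122483]), 'eef_rot': array([-8.99072546e+01,  7.60930967e-03,  1.56110067e+02]), 'contact_force': array([ 0.30247795, -0.0967552 ,  0.62080557]), 'moment': array([-0.04163918, -0.0632852 , -0.05219366]), 'gripper_width': 0.08752521506165721} 0.0656
scene [[453.16635569   0.         259.51292074]
 [  0.         453.16635569 196.87458119]
 [  0.           0.           1.        ]] [[-0.57730121  0.70490635 -0.41210477  1.05571515]
 [ 0.81647205  0.50442278 -0.28094671  0.33468148]
 [ 0.00983391 -0.4986629  -0.86674022  1.14535312]
 [ 0.          0.          0.          1.        ]]
top [[486.04877914   0.         251.52141729]
 [  0.         486.04877914 188.17067727]
 [  0.           0.           1.        ]] [[-1.39604940e-03 -9.97283344e-01  7.36476961e-02  4.44588817e-01]
 [-9.99998608e-01  1.32495520e-03 -1.01417571e-03 -3.19555002e-02]
 [ 9.13840642e-04 -7.36490094e-02 -9.97283805e-01  1.45971230e+00]
 [ 0.00000000e+00  0.00000000e+00  0.00000000e+00  1.00000000e+00]]
wrist [[273.15793255   0.         255.96960506]
 [  0.         273.15793255 187.05664697]
 [  0.           0.           1.        ]] [[-0.4045956  -0.88595187 -0.22669734  0.33432296]
 [-0.91449428  0.39240462  0.09858411  0.58952076]
 [ 0.0016163   0.24720012 -0.9689631   0.38365197]
 [ 0.          0.          0.          1.        ]]
```

View pics/scene0.png

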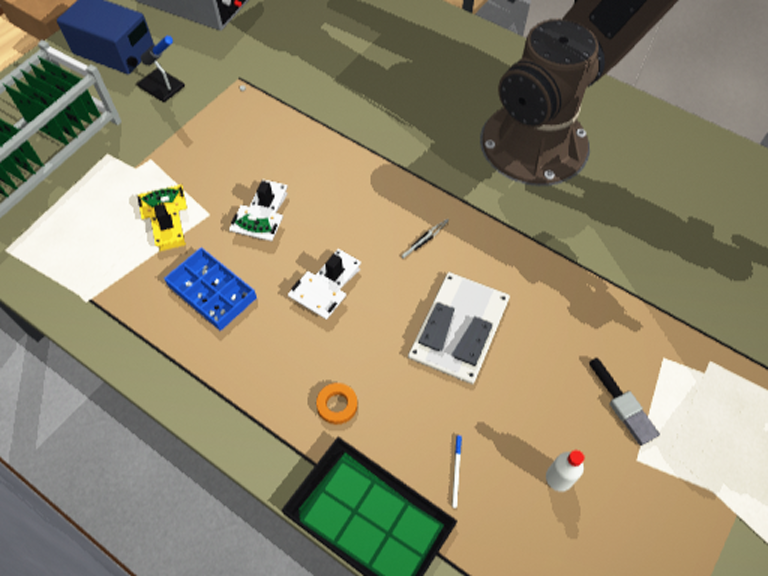

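View pics/top0.png

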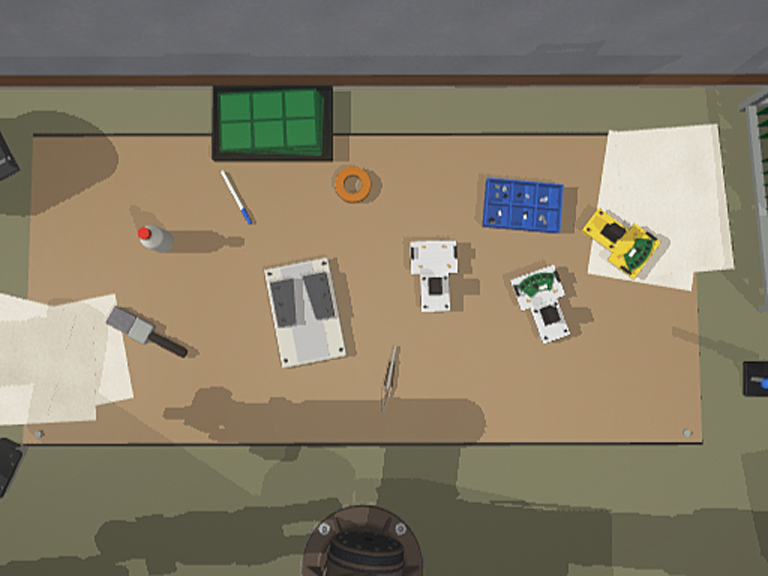

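View pics/wrist0.png

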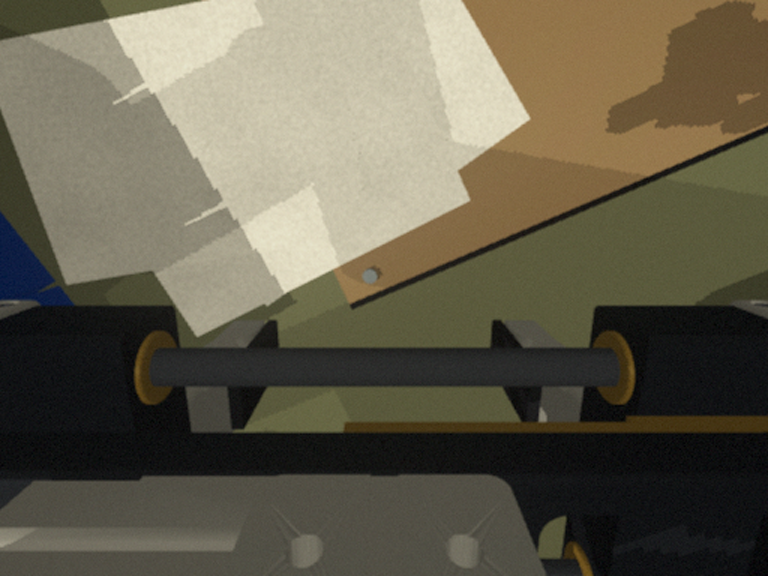

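The scene and top views show the green-board nest at top pixel (545,305) of the 1.5x picture. The empty nest is at (435,275), the yellow look-alike at (620,243), and the fixture at (305,312) with its wide mouth towards the robot. Enlarging the two that matter.

Run:
```python
from h import *
c,st=pickle.load(open("top.pkl","rb"))
save(c,"pics/t_nest.png",(325,165,395,235),8); save(c,"pics/t_fix.png",(165,160,245,250),7)
W=cloud(c)
for n in ["top","scene"]:
    c,_=pickle.load(open(n+".pkl","rb")); W=cloud(c)
    ok=np.isfinite(W[...,2]); 
    # near nest
    for nm,(x0,x1,y0,y1) in dict(nest=(.33,.62,-.50,-.30),fix=(.35,.65,-.02,.22)).items():
        m=ok&(W[...,0]>x0)&(W[...,0]<x1)&(W[...,1]>y0)&(W[...,1]<y1)
        z=W[m][:,2]; h,e=np.histogram(z,bins=np.arange(-.01,.1,.004)); print(n,nm,list(zip(np.round(e[:-1]*1000).astype(int),h)))
```

```text
top nest [(np.int64(-10), np.int64(22)), (np.int64(-6), np.int64(389)), (np.int64(-2), np.int64(1983)), (np.int64(2), np.int64(2212)), (np.int64(6), np.int64(617)), (np.int64(10), np.int64(47)), (np.int64(14), np.int64(0)), (np.int64(18), np.int64(16)), (np.int64(22), np.int64(172)), (np.int64(26), np.int64(400)), (np.int64(30), np.int64(335)), (np.int64(34), np.int64(146)), (np.int64(38), np.int64(34)), (np.int64(42), np.int64(6)), (np.int64(46), np.int64(5)), (np.int64(50), np.int64(4)), (np.int64(54), np.int64(2)), (np.int64(58), np.int64(3)), (np.int64(62), np.int64(4)), (np.int64(66), np.int64(20)), (np.int64(70), np.int64(36)), (np.int64(74), np.int64(15)), (np.int64(78), np.int64(3)), (np.int64(82), np.int64(1)), (np.int64(86), np.int64(0)), (np.int64(90), np.int64(0)), (np.int64(94), np.int64(0))]
top fix [(np.int64(-10), np.int64(32)), (np.int64(-6), np.int64(490)), (np.int64(-2), np.int64(1911)), (np.int64(2), np.int64(2100)), (np.int64(6), np.int64(527)), (np.int64(10), np.int64(108)), (np.int64(14), np.int64(538)), (np.int64(18), np.int64(969)), (np.int64(22), np.int64(45
[... 1466 characters left out ...]
, np.int64(2430)), (np.int64(6), np.int64(244)), (np.int64(10), np.int64(44)), (np.int64(14), np.int64(459)), (np.int64(18), np.int64(1187)), (np.int64(22), np.int64(341)), (np.int64(26), np.int64(93)), (np.int64(30), np.int64(489)), (np.int64(34), np.int64(322)), (np.int64(38), np.int64(14)), (np.int64(42), np.int64(0)), (np.int64(46), np.int64(0)), (np.int64(50), np.int64(0)), (np.int64(54), np.int64(0)), (np.int64(58), np.int64(0)), (np.int64(62), np.int64(0)), (np.int64(66), np.int64(0)), (np.int64(70), np.int64(0)), (np.int64(74), np.int64(0)), (np.int64(78), np.int64(0)), (np.int64(82), np.int64(0)), (np.int64(86), np.int64(0)), (np.int64(90), np.int64(0)), (np.int64(94), np.int64(0))]
```

View pics/t_nest.png

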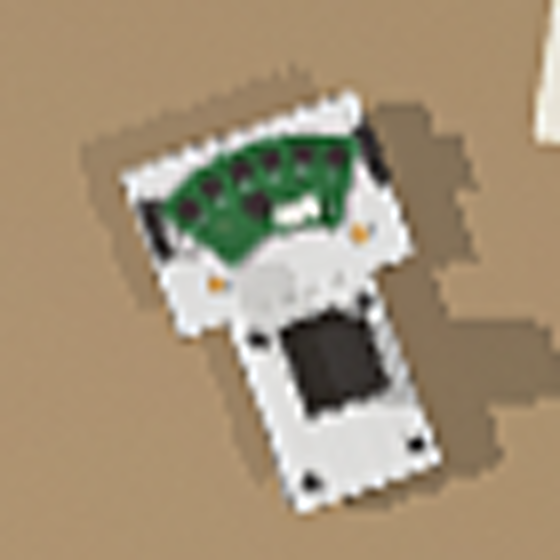

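View pics/t_fix.png

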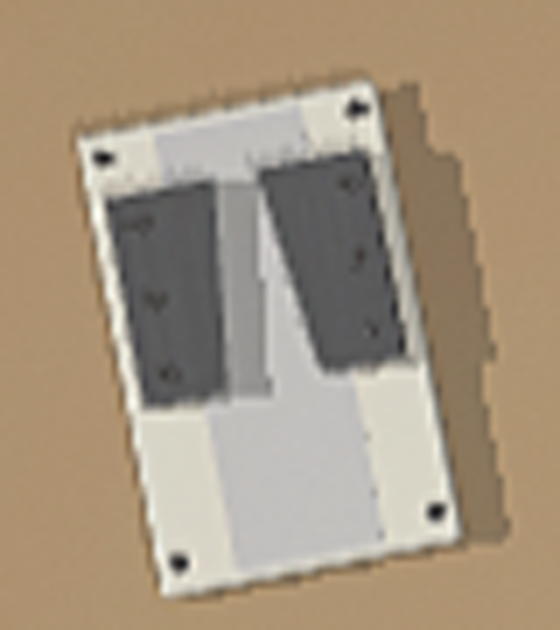

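```bash
cat > m.py <<'E'
from h import *
c,st=pickle.load(open("top.pkl","rb"))
def px(x,y,o,s): return o[0]+(x+.5)/s-.5, o[1]+(y+.5)/s-.5
def fit(model,pts):
    model=np.array(model,float);pts=np.array(pts)[:,:2]
    a=model-model.mean(0);b=pts-pts.mean(0)
    th=np.arctan2((a[:,0]*b[:,1]-a[:,1]*b[:,0]).sum(),(a*b).sum())
    r=np.array([[np.cos(th),-np.sin(th)],[np.sin(th),np.cos(th)]])
    t=pts.mean(0)-r@model.mean(0); res=pts-(model@r.T+t)
    return t,np.degrees(th),res
if __name__=="__main__":
    n=[ray(c,*px(x,y,(325,165),8),.026) for x,y in [(122,178),(358,92),(438,462),(298,510)]]
    t,th,res=fit([[.096,.046],[.096,-.046],[-.043,-.028],[-.043,.028]],n); print("nest foot",t,th,res*1000)
    g=np.mean([ray(c,*px(x,y,(325,165),8),.070) for x,y in [(280,328),(362,302),(390,390),(312,418)]],0)
    th_=np.radians(th); u=np.array([np.cos(th_),np.sin(th_)]); print("grip from foot",t+.006*u,"grip top",g)
    f=[ray(c,*px(x,y,(165,160),7),.018) for x,y in [(78,140),(375,80),(462,545),(165,598)]]
    t,th,res=fit([[.1,.065],[.1,-.065],[-.1,-.065],[-.1,.065]],f); print("base",t,th,res*1000)
    th_=np.radians(th); u=np.array([np.cos(th_),np.sin(th_)]); print("way_home",t+.025*u,"mouth",t-.02*u)
    r=[ray(c,*px(x,y,(165,160),7),.031) for x,y in [(212,182),(262,170),(322,372),(228,395)]]
    mouth=(r[2]+r[3])/2; nar=(r[0]+r[1])/2; d=nar-mouth
    print("rails: widths",np.linalg.norm(r[0]-r[1]),np.linalg.norm(r[2]-r[3]),"mouth",mouth,"dir",np.degrees(np.arctan2(d[1],d[0])),np.linalg.norm(d))
E
python3 m.py
```

```text
nest foot [ 0.48022966 -0.36976157] 19.20230254710095 [[-1.61037238  0.08552513]
 [-0.03114667 -0.95405274]
 [ 0.37503712  0.95870407]
 [ 1.26648193 -0.09017646]]
grip from foot [ 0.48589584 -0.36778815] grip top [ 0.48566185 -0.3621102   0.07      ]
base [0.49204569 0.11015544] 10.916424311796368 [[-0.89398114 -0.64116807]
 [-0.01670049  0.76746245]
 [-0.83373308  1.2334948 ]
 [ 1.74441471 -1.35978918]]
way_home [0.51659331 0.11488986] mouth [0.4724076 0.1063679]
rails: widths 0.021622755641902358 0.04050880485685227 mouth [0.47320416 0.10661269 0.031     ] dir 10.71183308949866 0.08886915194927449
```

```bash
cat >> h.py <<'E'
def rel(p,yaw,st):
    # p world TCP, yaw world -> shift in tool axes, turn about tool y (tool pointing down assumed)
    M=R.from_euler('xyz',st["eef_rot"],degrees=True).as_matrix()
    d=M.T@(np.array(p)-st["tcp_pos"]); t=-(yaw-st["eef_rot"][2]); t=(t+180)%360-180
    return np.round(d,4),round(t,2)
E
python3 - <<'E'
from h import *
s=get_state()
print(rel([.55,.1,.28],85,s),rel([.557,-.343,.22],19.2,s))
E
```

```text
(array([-0.4624,  0.012 ,  0.3606]), np.float64(71.12)) (array([-0.6482,  0.0725,  0.7627]), np.float64(136.92))
```

>>> apply_moves(rows=[[[-0.4624,0.012,0.3606],71],[[-0.4624,0.012,0.3606],71],[[-0.4624,0.012,0.3606],71],[[-0.4624,0.012,0.3606],71],[[-0.4624,0.012,0.3606],71],[[-0.4624,0.012,0.3606],71],[[-0.4624,0.012,0.3606],71],[[-0.4624,0.012,0.3606],71],[[-0.4624,0.012,0.3606],71],[[-0.648,0.071,0.7627],136.9],[[-0.648,0.071,0.7627],136.9],[[-0.648,0.071,0.7627],136.9],[[-0.648,0.071,0.7627],136.9],[[-0.648,0.071,0.7627],136.9],[[-0.648,0.071,0.7627],136.9],[[-0.648,0.071,0.7627],136.9],[[-0.648,0.071,0.7627],136.9],[[-0.648,0.071,0.7627],136.9],[[-0.648,0.071,0.7627],136.9],[[-0.648,0.071,0.7627],136.9]], gripper=1)

```text
time_s: 2.65
tcp_pos: [0.5572, -0.3416, 0.2215]
eef_rot: [-90.0, -0.0, 19.3]
contact_force: [0.9, -0.2, -0.3]
gripper_width: 0.0878
```

Run:
```python
from h import *
st=get_state(); print(st["time_s"],st["tcp_pos"],st["eef_rot"],st["joints"],st["qd"])
c=capture("wrist"); pickle.dump((c,st),open("w1.pkl","wb")); save(c,"pics/w1.png",s=1.5)
```

```text
2.65 [ 0.55723888 -0.34157411  0.22150049] [-9.00076801e+01 -1.92819167e-02  1.92889984e+01] [-1.44446458e+01  2.13880533e+01 -7.64802244e+00 -4.94302261e-03
 -6.09436240e+01 -5.62639572e+01] [ 0.20539727 -0.16925528  0.0965646   0.08065796 -0.09482407  0.08276153]
```

View pics/w1.png

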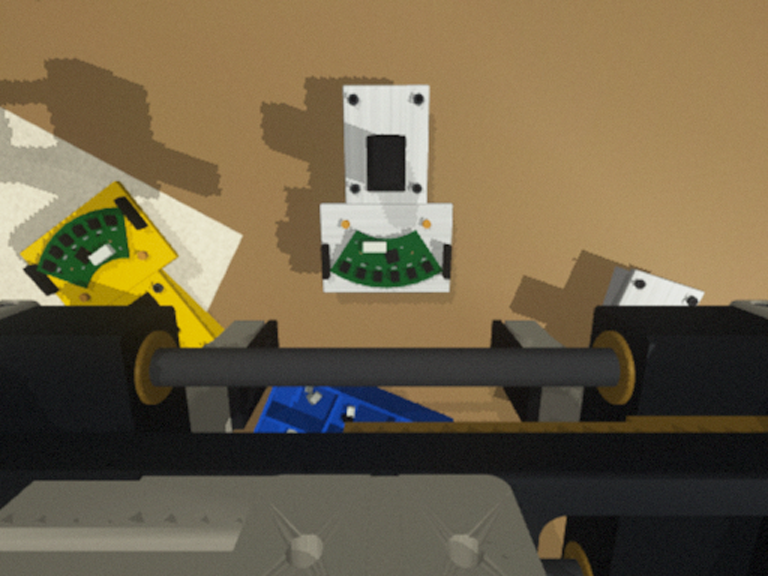

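The wrist view shows the white nest with its board lined up with the tool axes. The plate spans (343,85) to (452,292) and the grip top spans (367,135)-(405,191). Enlarging.

Run:
```python
from h import *
c,st=pickle.load(open("w1.pkl","rb")); save(c,"pics/w1c.png",(208,48,308,200),4)
```

```text
(no output)
```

View pics/w1c.png

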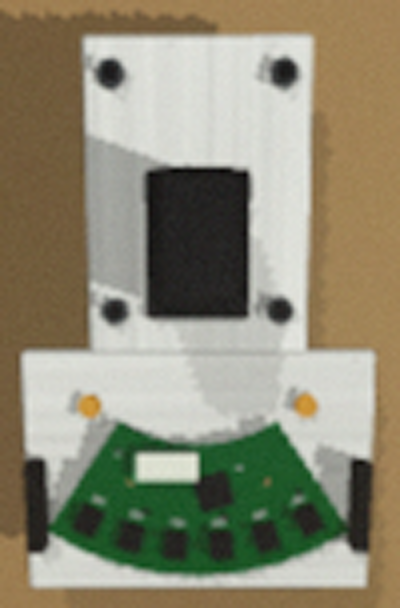

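Run:
```python
from h import *
from m import px,fit
c,st=pickle.load(open("w1.pkl","rb")); o=(208,48)
r=lambda L,h:[ray(c,*px(x,y,o,4),h,st) for x,y in L]
n=r([(83,37),(313,37),(30,587),(368,587),(22,352),(376,352)],.026)
mod=[[-.043,-.028],[-.043,.028],[.096,-.046],[.096,.046]]
t,th,res=fit(mod,n[:4]); print("foot",t,th,np.round(res*1000,2))
u=np.array([np.cos(np.radians(th)),np.sin(np.radians(th))]);print("grip",t+.006*u)
g=r([(148,170),(248,170),(147,317),(249,317)],.070)
t2,th2,res=fit([[-.015,-.01],[-.015,.01],[.015,-.01],[.015,.01]],g);print("griptop",t2,th2,np.round(res*1000,2))
W=cloud(c,st); m=(W[...,2]>.06)&(W[...,2]<.09)&(np.hypot(W[...,0]-.486,W[...,1]+.366)<.03); print("depth grip top",m.sum(),W[m].mean(0))
m=(W[...,2]>.018)&(W[...,2]<.034)&(np.hypot(W[...,0]-.46,W[...,1]+.375)<.03); print("plate z",np.median(W[m][:,2]))
v=W[10:80,150:200,2];print("bench",np.nanmedian(v))
```

```text
foot [ 0.48187463 -0.36755305] 19.447619410458184 [[ 0.09  0.13]
 [ 0.31 -0.08]
 [-0.18 -0.35]
 [-0.22  0.31]]
grip [ 0.48753231 -0.36555538]
griptop [ 0.48828903 -0.3655305 ] 19.3536672928238 [[ 0.02 -0.59]
 [-0.33  0.47]
 [ 0.52 -1.  ]
 [-0.21  1.12]]
depth grip top 819 [ 0.48742939 -0.36614506  0.07158567]
plate z 0.027988983942458134
bench 0.0019646057556588215
```

Run:
```python
from h import *
s=get_state()
print(rel([.4877,-.3655,.22],19.4,s),rel([.4877,-.3655,.099],19.4,s))
```

```text
(array([-0.0736,  0.0016,  0.0004]), np.float64(-0.1)) (array([-0.0737,  0.1226,  0.0004]), np.float64(-0.1))
```

>>> apply_moves(rows=[[[-0.037,0,0.0004],-0.1],[[-0.0737,0.0,0.0004],-0.1],[[-0.0737,0.0,0.0004],-0.1],[[-0.0737,0.03,0.0004],-0.1],[[-0.0737,0.06,0.0004],-0.1],[[-0.0737,0.08,0.0004],-0.1],[[-0.0737,0.1,0.0004],-0.1],[[-0.0737,0.115,0.0004],-0.1],[[-0.0737,0.122,0.0004],-0.1],[[-0.0737,0.122,0.0004],-0.1],[[-0.0737,0.122,0.0004],-0.1]])

```text
time_s: 4.08
tcp_pos: [0.4878, -0.3666, 0.0999]
eef_rot: [-90.0, -0.0, 19.3]
contact_force: [0.3, -0.2, 0.7]
gripper_width: 0.0874
```

Run:
```python
from h import *
st=get_state(); print(st["tcp_pos"],st["eef_rot"],st["contact_force"])
print(rel([.4877,-.3655,.099],19.4,st))
c=capture("wrist"); save(c,"pics/w2.png",s=1.5)
```

```text
[ 0.48778354 -0.36658725  0.09989888] [-9.00485505e+01 -4.89392333e-02  1.93309609e+01] [ 0.27649349 -0.2213137   0.65243364]
(array([0.0003, 0.0009, 0.0011]), np.float64(-0.07))
```

View pics/w2.png

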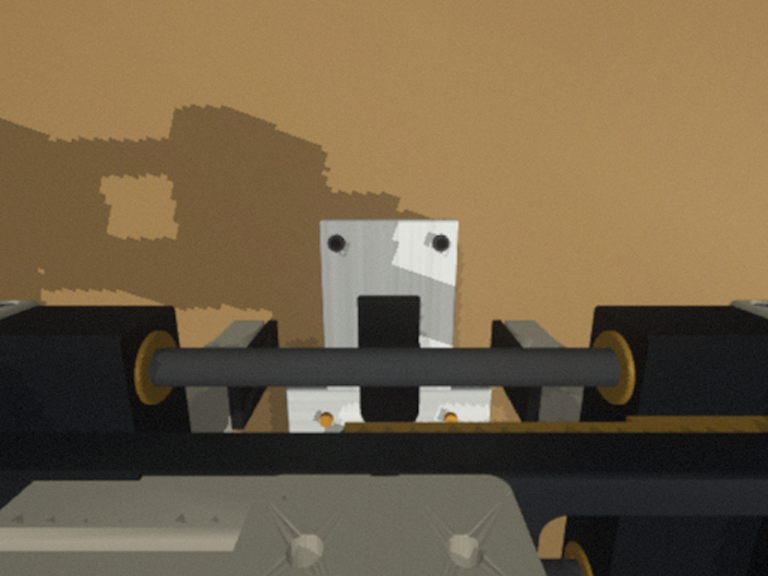

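The grip sits between the open fingers (centre column 389 against 385), so closing needs only a shift of about 1 mm.

>>> apply_moves(rows=[[[0.0003,0.0009,0.0011],0],[[0.0003,0.0009,0.0011],0]])

```text
time_s: 4.38
tcp_pos: [0.4873, -0.3653, 0.0985]
eef_rot: [-90.0, -0.0, 19.3]
contact_force: [-0.5, -0.1, 0.7]
gripper_width: 0.0879
```

>>> apply_moves(rows=[[[0,0,0],0],[[0,0,0],0],[[0,0,0],0],[[0,0,0],0],[[0,0,0],0],[[0,0,0],0],[[0,0,0],0],[[0,0,0],0]], gripper=0, grip_force=45)

```text
time_s: 5.38
tcp_pos: [0.4872, -0.3653, 0.0983]
eef_rot: [-90.0, 0.0, 19.3]
contact_force: [-0.1, -0.4, -0.4]
gripper_width: 0.0201
```

>>> apply_moves(rows=[[[0,-0.01,0],0],[[0,-0.03,0],0],[[0,-0.06,0],0],[[0,-0.09,0],0],[[0,-0.12,0],0],[[0,-0.15,0],0],[[0,-0.15,0],0],[[0,-0.15,0],0]])

```text
time_s: 6.38
tcp_pos: [0.4864, -0.3647, 0.247]
eef_rot: [-89.9, 0.1, 19.3]
contact_force: [-0.5, -0.0, -5.8]
gripper_width: 0.0203
```

Run:
```python
from h import *
st=get_state(); print(st["tcp_pos"],st["eef_rot"],st["contact_force"],st["moment"],st["gripper_width"])
yaw=10.8; u=np.array([np.cos(np.radians(yaw)),np.sin(np.radians(yaw))])
p=np.array([.5170,.1148])+.11*u; print(p)
print(rel([.57,-.13,.26],15,st),rel([*p,.26],yaw,st))
```

```text
[ 0.48639809 -0.36472518  0.24698315] [-8.98917291e+01  5.60286957e-02  1.92944205e+01] [-0.51741125 -0.0276023  -5.83238944] [ 0.05280538 -0.09211016  0.00967706] 0.0203232198320995
[0.6250516  0.13541194]
(array([ 0.1565, -0.0128,  0.1939]), np.float64(4.29)) (array([ 0.2961, -0.0125,  0.4263]), np.float64(8.49))
```

>>> apply_moves(rows=[[[0.01,-0.005,0.015],0.5],[[0.03,-0.0125,0.045],1],[[0.055,-0.0125,0.08],2],[[0.08,-0.0125,0.115],3],[[0.105,-0.0125,0.15],4],[[0.13,-0.0125,0.19],5],[[0.16,-0.0125,0.23],6],[[0.19,-0.0125,0.27],7],[[0.215,-0.0125,0.31],8],[[0.24,-0.0125,0.345],8.5],[[0.26,-0.0125,0.375],8.5],[[0.28,-0.0125,0.4],8.5],[[0.29,-0.0125,0.418],8.5],[[0.296,-0.0125,0.426],8.5],[[0.296,-0.0125,0.426],8.5],[[0.296,-0.0125,0.426],8.5],[[0.296,-0.0125,0.426],8.5]])

```text
time_s: 8.5
tcp_pos: [0.6255, 0.1338, 0.261]
eef_rot: [-90.0, -0.0, 10.8]
contact_force: [-1.0, 0.1, -5.6]
gripper_width: 0.0198
```

Run:
```python
from h import *
st=get_state(); print(st["time_s"],st["tcp_pos"],st["eef_rot"],st["contact_force"],st["joints"])
c=capture("wrist"); pickle.dump((c,st),open("w3.pkl","wb")); save(c,"pics/w3.png",s=1.5); save(c,"pics/w3c.png",(190,0,340,150),5)
```

```text
8.5 [0.62546452 0.13375535 0.26096901] [-8.99993561e+01 -6.74671660e-03  1.07677831e+01] [-1.00665455  0.08480308 -5.62353847] [ 2.95215745e+01  1.84189151e+01 -6.61524497e+00  1.72111441e-03
 -6.49592444e+01 -1.08754520e+02]
```

View pics/w3.png

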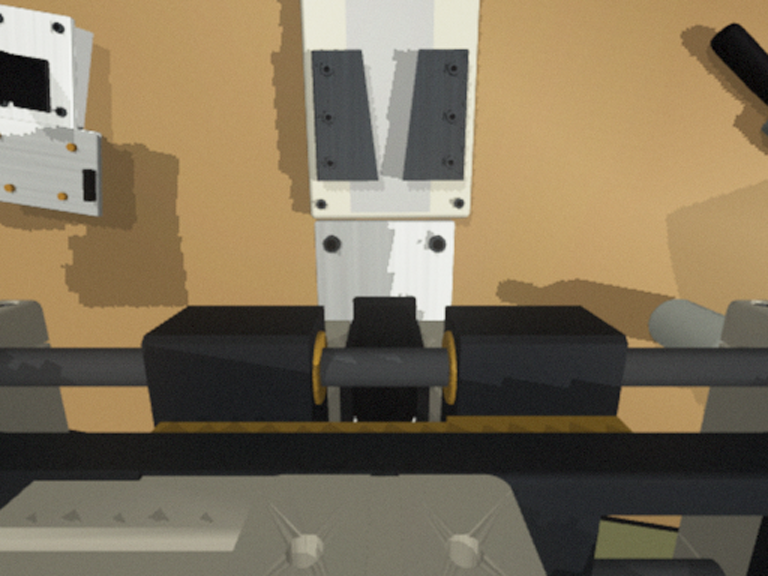

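View pics/w3c.png

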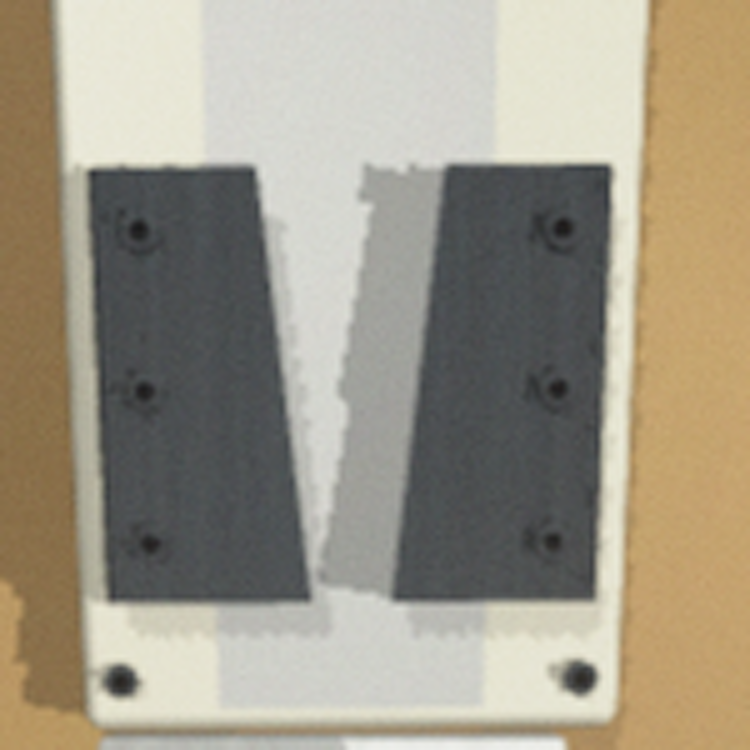

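Run:
```python
from h import *
from m import px,fit
c,st=pickle.load(open("w3.pkl","rb")); o=(190,0)
save(c,"pics/w3d.png",(200,140,312,220),7)
r=lambda L,h:np.array([ray(c,*px(x,y,o,5),h,st) for x,y in L])
q=r([(252,168),(446,166),(308,600),(395,600),(90,172),(612,166),(108,600),(596,600)],.031)
print("widths in",np.linalg.norm(q[0]-q[1]),np.linalg.norm(q[2]-q[3]),"out",np.linalg.norm(q[4]-q[5]),np.linalg.norm(q[6]-q[7]))
# model: mouth frame x; half widths top at mouth .020, at 90mm: .020-.09*.1228
h1=.020-.09*.1228
t,th,res=fit([[0,-.02],[0,.02],[.09,-h1],[.09,h1]],q[:4]); print("mouth",t,th,np.round(res*1000,2))
u=np.array([np.cos(np.radians(th)),np.sin(np.radians(th))]); print("home",t+.045*u)
b=r([(92,722),(612,722)],.018); print("base front mid",b.mean(0)-0,"home",b.mean(0)[:2]-.075*u, np.linalg.norm(b[0]-b[1]))
print("outer mid",(q[4]+q[5])/2,(q[6]+q[7])/2)
W=cloud(c,st)
yy=[]
for k in [("rail",(200,20,235,110)),("floor",(250,20,258,110)),("base",(248,128,262,140))]:
    x0,y0,x1,y1=k[1]; print(k[0],np.nanmedian(W[y0:y1,x0:x1,2]))
```

```text
widths in 0.04127620954417113 0.01993717392166925 out 0.111099625507226 0.11183143104750874
mouth [0.47487268 0.10796021] 11.328248598095477 [[ 0.39 -0.58]
 [ 0.15  0.67]
 [-0.16 -1.06]
 [-0.38  0.98]]
home [0.51899598 0.11679955]
base front mid [0.59127202 0.13140428 0.018     ] home [0.51773318 0.11667206] 0.12672250987042855
outer mid [0.47544817 0.10846352 0.031     ] [0.56282744 0.12569903 0.031     ]
rail 0.03226906177632824
floor 0.019903601899924545
base 0.02006523339980809
```

View pics/w3d.png

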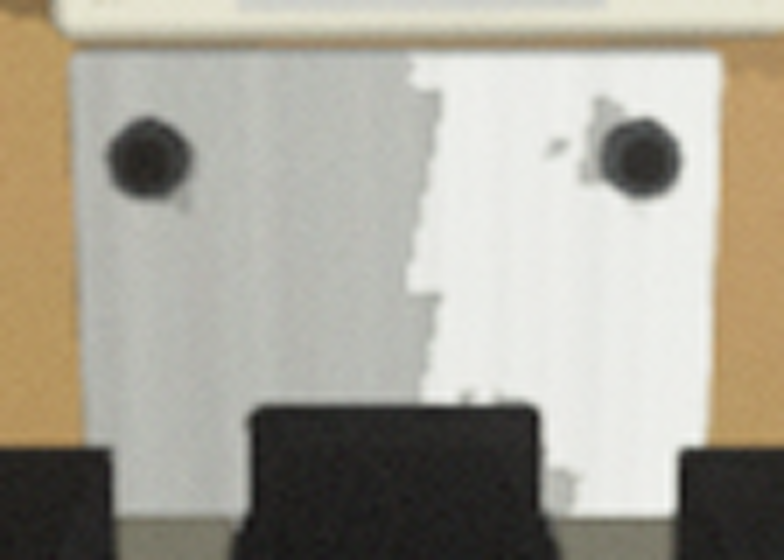

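Run:
```python
from h import *
from m import px,fit
c,st=pickle.load(open("w3.pkl","rb")); o=(200,140)
K=c["intrinsics"]; M=c["mount"]; print(np.round(M,4))
def tr(u,v,y): # tool plane y (along fingers)
    d=M[:3,:3]@np.array([(u-K[0,2])/K[0,0],(v-K[1,2])/K[1,1],1]); p=M[:3,3]; return p+d*(y-p[1])/d[1]
for yy in (.073,.071,.075):
    L=[tr(*px(x,y,o,7),yy) for x,y in [(72,55),(722,55),(90,450),(708,450)]]
    P=np.array(L)*1000; print(np.round(P,2))
    print(" rear mid",P[:2].mean(0)," width",P[1,2]-P[0,2]," axis yaw(deg, z per x)",np.degrees(np.arctan2((P[2:].mean(0)-P[:2].mean(0))[2],(P[2:].mean(0)-P[:2].mean(0))[0])))
    s=P[1]-P[0]; print(" rear edge tilt",np.degrees(np.arctan2(s[0],s[2])))
# nest at grasp, from w1 measurement vs grasp tcp
```

```text
[[-4.000e-04  9.682e-01  2.503e-01 -6.660e-02]
 [ 1.000e-03 -2.503e-01  9.682e-01 -9.240e-02]
 [ 1.000e+00  7.000e-04 -8.000e-04 -5.000e-04]
 [ 0.000e+00  0.000e+00  0.000e+00  1.000e+00]]
[[-48.48  73.   -28.47]
 [-48.51  73.    27.51]
 [-12.76  73.   -28.33]
 [-12.81  73.    27.79]]
 rear mid [-48.49186644  73.          -0.47903191]  width 55.98163906429065  axis yaw(deg, z per x) 0.33220267186395586
 rear edge tilt -0.030320273833684696
[[-48.7   71.   -28.13]
 [-48.73  71.    27.17]
 [-13.42  71.   -27.99]
 [-13.46  71.    27.44]]
 rear mid [-48.71067688  71.          -0.47943249]  width 55.30478995600981  axis yaw(deg, z per x) 0.33220267186395497
 rear edge tilt -0.03032027383368102
[[-48.26  75.   -28.81]
 [-48.29  75.    27.85]
 [-12.11  75.   -28.67]
 [-12.16  75.    28.13]]
 rear mid [-48.27305599  75.          -0.47863133]  width 56.65848817257147  axis yaw(deg, z per x) 0.33220267186394836
 rear edge tilt -0.030320273833681105
```

Both way measurements agree in shape: mouth width 41 mm, rails about 90 mm long, heading about 11.2°. The nest hangs square in the jaws. Staging behind the mouth, high first.

```bash
cat > tgt.py <<'E'
from h import *
home=np.array([.5187,.1170]); yaw=11.1
u=np.array([np.cos(np.radians(yaw)),np.sin(np.radians(yaw))])
def tcp(s,z): # s: foot position relative to home along way
    return [*(home+(s+.0055)*u),z]
def where(st):
    d=np.array(st["tcp_pos"])[:2]-home; n=np.array([-u[1],u[0]])
    return dict(s_mm=(d@u-.0055)*1e3,lat_mm=d@n*1e3,z_mm=st["tcp_pos"][2]*1e3,rot=np.round(st["eef_rot"],2),F=np.round(st["contact_force"],1),M=np.round(st["moment"],2),Fu=st["contact_force"][:2]@u,t=st["time_s"],w=st["gripper_width"]*1e3)
E
python3 - <<'E'
from tgt import *
st=get_state(); print(tcp(-.095,.26)); print(rel(tcp(-.095,.26),yaw,st),rel(tcp(-.095,.135),yaw,st),where(st))
E
```

```text
[np.float64(0.4308743065726941), np.float64(0.0997692839959313), 0.26]
(array([-0.1976,  0.0009,  0.0029]), np.float64(-0.33)) (array([-0.1976,  0.1259,  0.0029]), np.float64(-0.33)) {'s_mm': np.float64(102.57404948116012), 'lat_mm': np.float64(-3.995499411375154), 'z_mm': np.float64(260.9728494157875), 'rot': array([-9.000e+01, -1.000e-02,  1.077e+01]), 'F': array([ 0.1, -0.4, -4.6]), 'M': array([ 0.03, -0.1 ,  0.04]), 'Fu': np.float64(-0.0018567877537271783), 't': 8.55, 'w': 19.619419830263954}
```

>>> apply_moves(rows=[[[-0.02,0,0.001],-0.3],[[-0.05,0,0.002],-0.3],[[-0.09,0,0.003],-0.3],[[-0.13,0,0.003],-0.3],[[-0.16,0,0.003],-0.3],[[-0.185,0,0.003],-0.3],[[-0.1976,0,0.003],-0.3],[[-0.1976,0,0.003],-0.3],[[-0.1976,0.03,0.003],-0.3],[[-0.1976,0.06,0.003],-0.3],[[-0.1976,0.09,0.003],-0.3],[[-0.1976,0.115,0.003],-0.3],[[-0.1976,0.126,0.003],-0.3],[[-0.1976,0.126,0.003],-0.3],[[-0.1976,0.126,0.003],-0.3],[[-0.1976,0.126,0.003],-0.3]])

```text
time_s: 10.55
tcp_pos: [0.4315, 0.1009, 0.1357]
eef_rot: [-90.0, -0.1, 11.1]
contact_force: [0.1, 0.9, -5.4]
gripper_width: 0.0199
```

Run:
```python
from tgt import *
st=get_state(); print(where(st),rel(tcp(-.095,.1165),yaw,st))
c=capture("scene"); pickle.dump((c,st),open("s4.pkl","wb")); save(c,"pics/s4.png",(220,140,380,280),5)
c=capture("top"); pickle.dump((c,st),open("t4.pkl","wb")); save(c,"pics/t4.png",(150,150,260,270),5)
```

```text
{'s_mm': np.float64(-94.14074986903084), 'lat_mm': np.float64(0.9527992911556081), 'z_mm': np.float64(135.65979995524185), 'rot': array([-89.96,  -0.1 ,  11.13]), 'F': array([ 0.1,  0.9, -5.4]), 'M': array([-0.02, -0.07, -0.08]), 'Fu': np.float64(0.24593243367952397), 't': 10.55, 'w': 19.875328372604933} (array([-0.0009,  0.0192, -0.001 ]), np.float64(0.03))
```

View pics/s4.png

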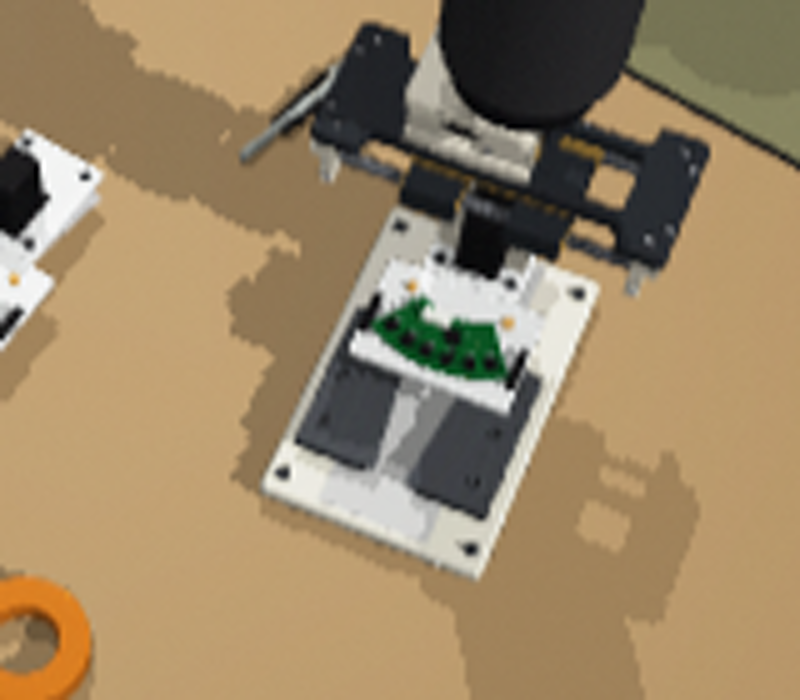

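View pics/t4.png

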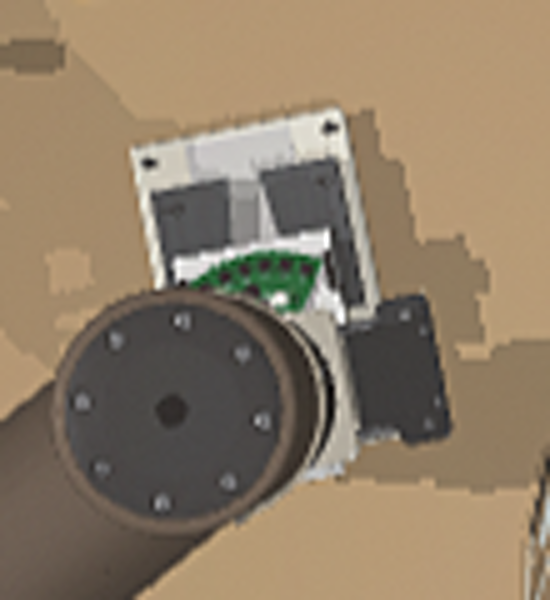

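Run:
```python
from tgt import *
from m import px
c,st=pickle.load(open("s4.pkl","rb")); o=(220,140); n=np.array([-u[1],u[0]])
for nm,h,L in [("plate front",.0634,[(350,345),(517,402)]),("base front",.018,[(262,488),(478,580)]),("base rear",.018,[(395,210),(598,284)]),("rail narrow in",.031,[(374,470),(413,482)])]:
    P=np.array([ray(c,*px(x,y,o,5),h)[:2]-home for x,y in L])*1e3
    print(nm,"along",P@u,"lat",P@n,(P@n).mean(), "w",np.linalg.norm(P[0]-P[1]))
```

```text
plate front along [-3.79950172 -8.73982044] lat [-45.46600644  49.24847058] 1.8912320695739204 w 94.84323332674283
base front along [74.33163707 76.12595667] lat [-62.11750857  64.55245709] 1.2174742609147131 w 126.68267357861292
base rear along [-122.04200395 -123.95558435] lat [-62.07628189  62.88789354] 0.40580582442699864 w 124.97882593152205
rail narrow in along [45.05719692 42.96596127] lat [-9.0312789  12.87978311] 1.924252106018825 w 22.010631637681467
```

The scene camera puts the nest and way centrelines within 1 mm across the way. Lowering towards the floor.

>>> apply_moves(rows=[[[-0.0005,0.008,-0.0004],0],[[-0.0005,0.014,-0.0004],0],[[-0.0005,0.017,-0.0004],0],[[-0.0005,0.0185,-0.0004],0],[[-0.0005,0.0185,-0.0004],0],[[-0.0005,0.0185,-0.0004],0]])

```text
time_s: 11.4
tcp_pos: [0.4306, 0.1001, 0.1163]
eef_rot: [-90.0, -0.0, 11.1]
contact_force: [0.5, -0.3, -5.2]
gripper_width: 0.0199
```

Run:
```python
from tgt import *
st=get_state(); print(where(st))
```

```text
{'s_mm': np.float64(-95.22027744348831), 'lat_mm': np.float64(0.34300092211776156), 'z_mm': np.float64(116.25689722671758), 'rot': array([-8.999e+01, -1.000e-02,  1.112e+01]), 'F': array([ 0.5, -0.3, -5.2]), 'M': array([ 0.04, -0.1 , -0.01]), 'Fu': np.float64(0.46835054396627185), 't': 11.4, 'w': 19.86090221800834}
```

>>> apply_moves(rows=[[[0,0.0005,0],0],[[0,0.001,0],0],[[0,0.001,0],0]])

```text
time_s: 11.78
tcp_pos: [0.4309, 0.1001, 0.1162]
eef_rot: [-90.0, -0.1, 11.2]
contact_force: [-3.5, -1.1, 9.3]
gripper_width: 0.0199
```

Run:
```python
from tgt import *
st=get_state(); print(where(st))
```

```text
{'s_mm': np.float64(-94.8797794451179), 'lat_mm': np.float64(0.3517374442025494), 'z_mm': np.float64(116.20318514783318), 'rot': array([-9.000e+01, -6.000e-02,  1.115e+01]), 'F': array([-3.5, -1.1,  9.3]), 'M': array([-0.37,  1.3 ,  0.01]), 'Fu': np.float64(-3.660508320130147), 't': 11.775, 'w': 19.91372757906438}
```

Floor contact found at TCP z about 116.2 mm. Easing up 0.4 mm and sliding in partway.

>>> apply_moves(rows=[[[0,-0.0005,0],0],[[0.005,-0.0005,0],0],[[0.012,-0.0005,0],0],[[0.02,-0.0005,0],0],[[0.028,-0.0005,0],0],[[0.034,-0.0005,0],0],[[0.04,-0.0005,0],0],[[0.04,-0.0005,0],0],[[0.04,-0.0005,0],0]])

```text
time_s: 12.9
tcp_pos: [0.4709, 0.1082, 0.1162]
eef_rot: [-90.0, -0.1, 11.1]
contact_force: [3.0, 0.1, 4.2]
gripper_width: 0.0197
```

Run:
```python
from tgt import *
st=get_state(); print(where(st))
```

```text
{'s_mm': np.float64(-54.11307971774502), 'lat_mm': np.float64(0.5687332555695417), 'z_mm': np.float64(116.19316794411979), 'rot': array([-89.98,  -0.12,  11.15]), 'F': array([3. , 0.1, 4.2]), 'M': array([-0.14, -0.82,  0.04]), 'Fu': np.float64(2.923379345090874), 't': 12.9, 'w': 19.741788028762294}
```

>>> apply_moves(rows=[[[0.005,-0.0002,0],0],[[0.012,-0.0002,0],0],[[0.02,-0.0002,0],0],[[0.028,-0.0002,0],0],[[0.034,-0.0002,0],0],[[0.038,-0.0002,0],0],[[0.038,-0.0002,0],0],[[0.038,-0.0002,0],0]])

```text
time_s: 13.9
tcp_pos: [0.5072, 0.115, 0.1162]
eef_rot: [-90.0, -0.0, 11.1]
contact_force: [0.2, -2.3, 4.4]
gripper_width: 0.0196
```

Run:
```python
from tgt import *
st=get_state(); print(where(st))
c=capture("scene"); save(c,"pics/s5.png",(220,140,380,280),5)
```

```text
{'s_mm': np.float64(-17.19629380913551), 'lat_mm': np.float64(0.287013083825128), 'z_mm': np.float64(116.19431826963007), 'rot': array([-9.000e+01, -2.000e-02,  1.112e+01]), 'F': array([ 0.2, -2.3,  4.4]), 'M': array([-0.45, -0.09,  0.  ]), 'Fu': np.float64(-0.20920545244103333), 't': 13.9, 'w': 19.62198734346344}
```

View pics/s5.png

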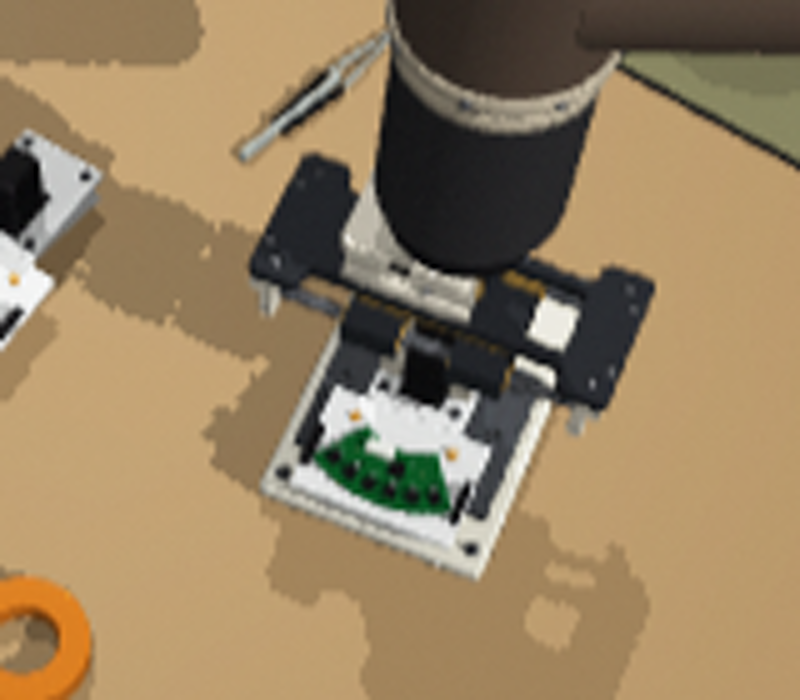

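The foot is inside the way and nothing has jammed. Advancing in smaller steps.

>>> apply_moves(rows=[[[0.004,0,-0.0001],0],[[0.008,0,-0.0001],0],[[0.011,0,-0.0001],0],[[0.013,0,-0.0001],0],[[0.013,0,-0.0001],0],[[0.013,0,-0.0001],0]])

```text
time_s: 14.7
tcp_pos: [0.5196, 0.1173, 0.1162]
eef_rot: [-90.0, 0.0, 11.1]
contact_force: [-2.2, -1.4, 7.8]
gripper_width: 0.0197
```

Run:
```python
from tgt import *
st=get_state(); print(where(st))
```

```text
{'s_mm': np.float64(-4.529487733434493), 'lat_mm': np.float64(0.15503927211472288), 'z_mm': np.float64(116.20835210521813), 'rot': array([-9.000e+01,  2.000e-02,  1.112e+01]), 'F': array([-2.2, -1.4,  7.8]), 'M': array([-0.37,  0.5 , -0.04]), 'Fu': np.float64(-2.4502328202254495), 't': 14.7, 'w': 19.696579453408038}
```

>>> apply_moves(rows=[[[0.001,-0.0002,0],0],[[0.002,-0.0002,0],0],[[0.003,-0.0002,0],0],[[0.003,-0.0002,0],0],[[0.003,-0.0002,0],0]])

```text
time_s: 15.32
tcp_pos: [0.522, 0.1179, 0.1162]
eef_rot: [-90.0, 0.1, 11.1]
contact_force: [-4.8, 0.3, 7.6]
gripper_width: 0.0198
```

Run:
```python
from tgt import *
st=get_state(); print(where(st))
```

```text
{'s_mm': np.float64(-2.0498673668218523), 'lat_mm': np.float64(0.28883434408373765), 'z_mm': np.float64(116.21682582766904), 'rot': array([-9.00e+01,  7.00e-02,  1.11e+01]), 'F': array([-4.8,  0.3,  7.6]), 'M': array([ 0.2 ,  1.34, -0.17]), 'Fu': np.float64(-4.693576369076215), 't': 15.325, 'w': 19.777703002148442}
```

>>> apply_moves(rows=[[[0.001,-0.0004,0],0],[[0.002,-0.0004,0],0],[[0.002,-0.0004,0],0],[[0.002,-0.0004,0],0]])

```text
time_s: 15.82
tcp_pos: [0.524, 0.1185, 0.1162]
eef_rot: [-90.0, 0.1, 11.1]
contact_force: [-5.6, 2.7, 3.8]
gripper_width: 0.0197
```

Run:
```python
from tgt import *
st=get_state(); print(where(st))
```

```text
{'s_mm': np.float64(-0.022638695658092067), 'lat_mm': np.float64(0.46514591083277296), 'z_mm': np.float64(116.24721526126942), 'rot': array([-8.998e+01,  8.000e-02,  1.110e+01]), 'F': array([-5.6,  2.7,  3.8]), 'M': array([ 1.02,  1.58, -0.07]), 'Fu': np.float64(-4.997385743270466), 't': 15.825, 'w': 19.657105356930007}
```

>>> apply_moves(rows=[[[0.001,0,0.0002],0],[[0.002,0,0.0002],0],[[0.002,0,0.0002],0],[[0.002,0,0.0002],0]])

```text
time_s: 16.32
tcp_pos: [0.5249, 0.1188, 0.1162]
eef_rot: [-90.0, 0.2, 11.1]
contact_force: [-9.5, 2.7, 8.0]
gripper_width: 0.0196
```

Run:
```python
from tgt import *
st=get_state(); print(where(st))
```

```text
{'s_mm': np.float64(0.9554828102218572), 'lat_mm': np.float64(0.5588243673235909), 'z_mm': np.float64(116.24226136000976), 'rot': array([-89.99,   0.18,  11.08]), 'F': array([-9.5,  2.7,  8. ]), 'M': array([ 1.17,  3.22, -0.06]), 'Fu': np.float64(-8.791688083471787), 't': 16.325, 'w': 19.640096199832882}
```

>>> apply_moves(rows=[[[0.0008,0,0.0002],0],[[0.0015,0,0.0002],0],[[0.0015,0,0.0002],0],[[0.0015,0,0.0002],0]])

```text
time_s: 16.82
tcp_pos: [0.5251, 0.1188, 0.1162]
eef_rot: [-90.0, 0.3, 11.1]
contact_force: [-16.4, 2.4, 13.8]
gripper_width: 0.0195
```

Run:
```python
from tgt import *
st=get_state(); print(where(st))
```

```text
{'s_mm': np.float64(1.1098213651473208), 'lat_mm': np.float64(0.5656444615757598), 'z_mm': np.float64(116.2154103036355), 'rot': array([-90.01,   0.31,  11.06]), 'F': array([-16.4,   2.4,  13.8]), 'M': array([ 1.41,  5.21, -0.04]), 'Fu': np.float64(-15.625802736123571), 't': 16.825, 'w': 19.54515686899689}
```

It is stiff now: 0.15 mm of travel for 7 N more. One firm push, then ease off.

>>> apply_moves(rows=[[[0.0007,0,0],0],[[0.0012,-0.0002,0],0],[[0.0012,-0.0002,0],0],[[0.0012,-0.0002,0],0]])

```text
time_s: 17.32
tcp_pos: [0.5252, 0.1188, 0.1163]
eef_rot: [-90.0, 0.4, 11.0]
contact_force: [-21.3, 3.3, 17.0]
gripper_width: 0.0198
```

Run:
```python
from tgt import *
st=get_state(); print(where(st))
```

```text
{'s_mm': np.float64(1.2565772119017835), 'lat_mm': np.float64(0.5322178191162881), 'z_mm': np.float64(116.252531312663), 'rot': array([-90.01,   0.42,  11.05]), 'F': array([-21.3,   3.3,  17. ]), 'M': array([ 1.74,  6.67, -0.07]), 'Fu': np.float64(-20.302635163692138), 't': 17.325, 'w': 19.78985397722913}
```

>>> apply_moves(rows=[[[-0.0015,-0.0005,0],0],[[-0.003,-0.0008,-0.0002],0],[[-0.003,-0.0008,-0.0002],0]])

```text
time_s: 17.7
tcp_pos: [0.5249, 0.1188, 0.1163]
eef_rot: [-90.0, 0.2, 11.1]
contact_force: [-5.8, 4.6, -5.2]
gripper_width: 0.0198
```

Run:
```python
from tgt import *
st=get_state(); print(where(st))
```

```text
{'s_mm': np.float64(0.9383448031632683), 'lat_mm': np.float64(0.563523765802212), 'z_mm': np.float64(116.2758823103386), 'rot': array([-89.99,   0.18,  11.08]), 'F': array([-5.8,  4.6, -5.2]), 'M': array([ 1.57,  1.69, -0.01]), 'Fu': np.float64(-4.757150837518813), 't': 17.7, 'w': 19.776340035101505}
```

>>> apply_moves(rows=[[[-0.0003,0,0.0007],0],[[-0.0003,0,0.0007],0]])

```text
time_s: 17.95
tcp_pos: [0.5249, 0.1189, 0.1163]
eef_rot: [-90.0, 0.2, 11.1]
contact_force: [-4.2, -0.3, -13.0]
gripper_width: 0.0199
```

>>> apply_moves(rows=[[[0,0,0],0],[[0,0,0],0],[[0,0,0],0],[[0,0,0],0],[[0,0,0],0],[[0,0,0],0]], gripper=0.6)

```text
time_s: 18.7
tcp_pos: [0.526, 0.1196, 0.1176]
eef_rot: [-90.0, -0.0, 11.1]
contact_force: [-0.0, -0.6, 0.2]
gripper_width: 0.0525
```

>>> apply_moves(rows=[[[0,-0.02,0],0],[[0,-0.05,0],0],[[0,-0.09,0],0],[[0,-0.13,0],0],[[0.03,-0.15,0],0],[[0.06,-0.15,0],0],[[0.09,-0.15,0],0],[[0.1,-0.15,0],0],[[0.1,-0.15,0],0],[[0.1,-0.15,0],0]])

```text
time_s: 19.95
tcp_pos: [0.6233, 0.1387, 0.2676]
eef_rot: [-90.0, 0.0, 11.1]
contact_force: [-0.8, -0.7, -0.6]
gripper_width: 0.0526
```

Run:
```python
from h import *
st=get_state(); print(st["time_s"],st["tcp_pos"],st["eef_rot"],st["contact_force"])
c=capture("wrist"); pickle.dump((c,st),open("w6.pkl","wb")); save(c,"pics/w6.png",(180,0,340,200),4)
c=capture("scene"); save(c,"pics/s6.png",s=1.5)
```

```text
19.95 [0.6233086  0.13866853 0.26756529] [-8.99982770e+01  2.47772309e-02  1.11200584e+01] [-0.75511755 -0.67318438 -0.58382265]
```

View pics/w6.png

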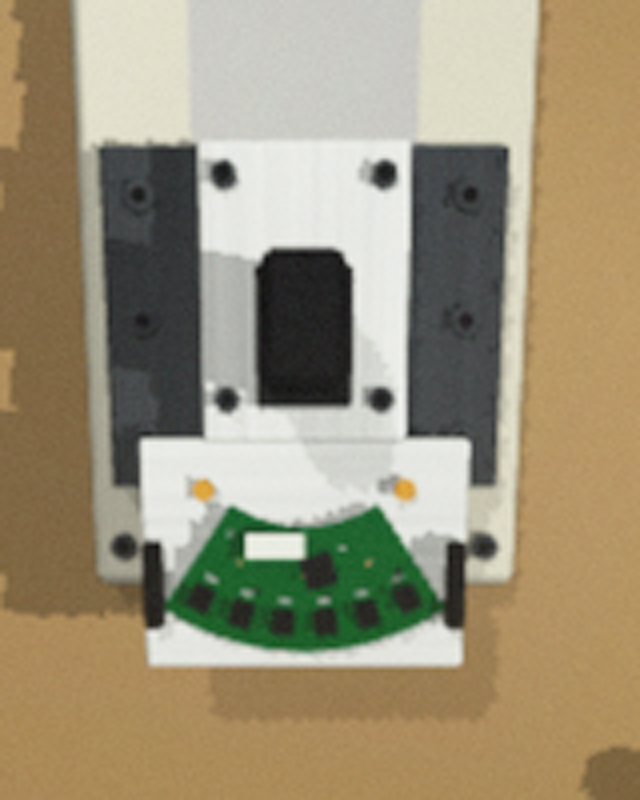

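View pics/s6.png

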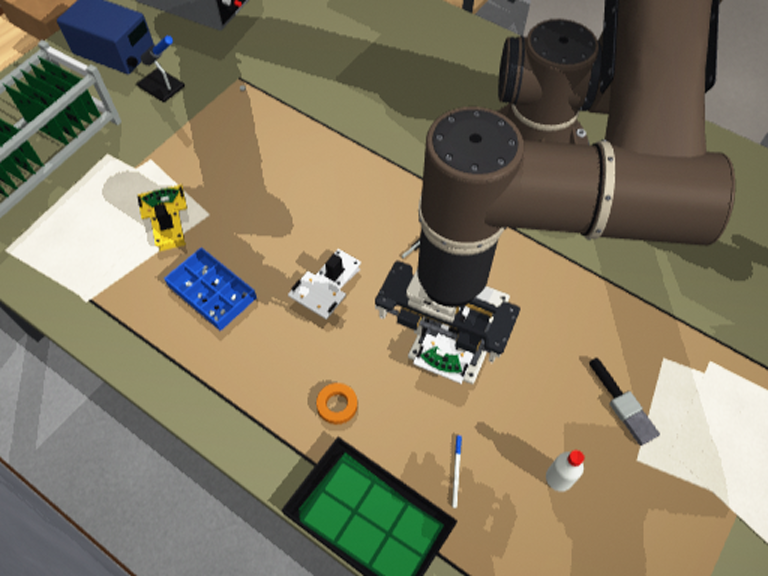

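Run:
```python
from tgt import *
from m import px,fit
c,st=pickle.load(open("w6.pkl","rb")); o=(180,0)
r=lambda L,h:[ray(c,*px(x,y,o,4),h,st) for x,y in L]
n=r([(193,141),(412,141),(149,666),(463,666)],.044)
t,th,res=fit([[-.043,-.028],[-.043,.028],[.096,-.046],[.096,.046]],n); print("foot",t,th,np.round(res*1e3,1))
q=np.array(r([(98,147),(508,146),(114,485),(496,485)],.031))[:,:2]
t2,th2,res2=fit([[0,-.0555],[0,.0555],[.09,-.0555],[.09,.0555]],q); print("mouth",t2,th2,np.round(res2*1e3,1))
w=np.radians(th2);uu=np.array([np.cos(w),np.sin(w)]);d=t-t2-.045*uu;print("past home mm",d@uu*1e3,"lat",d@np.array([-uu[1],uu[0]])*1e3,"dyaw",th-th2)
W=cloud(c,st)
for nm,(x,y) in dict(plate_rear=(300,200),plate_front=(305,650),rail=(140,250),floor=(300,60)).items():
    a,b=int(180+x/4),int(y/4); print(nm,np.nanmedian(W[b-2:b+3,a-4:a+5,2]))
```

```text
foot [0.51930887 0.11694478] 11.43967288113424 [[ 0.1 -0.7]
 [ 0.1  0.5]
 [-0.3  0.1]
 [ 0.1  0.1]]
mouth [0.47499048 0.10810039] 11.315245659269083 [[ 0.2 -0.4]
 [ 0.2  0.2]
 [-0.3 -0.3]
 [-0.2  0.5]]
past home mm 0.1922789266272834 lat -0.023109111711898243 dyaw 0.12442722186515631
plate_rear 0.046128814430000886
plate_front 0.05004354819561613
rail 0.03294747234946277
floor 0.01989416974782332
```

Seated: 0.2 mm past home, 0.0 mm sideways, 0.1° in yaw, with the plate at the expected height. The gripper is clear, so I am handing in.

```bash
python3 -c "
from plant import *
print(close_job(), get_state()['time_s'])"
```

```text
the job is handed in; nothing more can be done
the job is handed in; nothing more can be done
```

The nest with the green board is mounted on the fixture base and the job is handed in, at about 20 s of the 48 s allowed. I took it by its black grip at 45 N and slid its narrow end in from the wide mouth. I pushed until it went stiff, about 20 N at the end, then eased off, let go and lifted clear.

**Last checks (wrist camera):**
- **Seating:** the foot lies about 0.2 mm past the home point, centred across the way to within 0.1 mm, and 0.1° off in yaw. The camera calibration is only good to about 2 mm.
- **Heights:** the plate stands at its seated height, after allowing for a reading about 2 mm high. A depth spot meant for the plate's front edge read about 4 mm higher. I took that spot to be on the edge of the board and did not check further.
- **Bystanders:** in the last scene picture the other things on the bench are where they were. The arm partly hides the tweezers.
- **Gripper:** it is clear of everything, with the force reading near zero.

**Disagreement:** the top camera and the wrist camera differed by about 2 to 3 mm on position. I went by the wrist camera, and the wedged position agreed with it to about 1 mm.

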